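# Set the damp box cover ajar on its stay

## Task

Let the bowl in the damp box dry slowly: press down on top of the white sliding cover and draw it toward you, then swing the raised metal stay down so that its middle hole drops fully over the cover's upright peg and holds that opening. Do not pull or push the cover by its peg, and do not disturb the things around the box.

Things in the scene. Friction and masses are not known exactly. Their poses are not given: they have to be found in the camera images.
- box: Fixed plywood damp box, 260 long (its x) x 250 wide (its y), side walls 100 high. Origin: centre of its underside on the bench. Its -x axis is the direction in which the cover is drawn (roughly toward the robot). Rails along both sides of the cover stand up to 114 above the bench; a capping strip 6 thick (top 116 above the bench) overhangs the shut cover's far 30 mm, except in the stay's lane on the -y side.
- cover (a joint): How far the cover has been drawn toward the robot along the box's -x, in m: 0 shut, 0.12 its stop. With the stay's middle hole exactly over the peg it reads 0.075. It resists with about 2 N of friction and stays where it is left.
- cover_mid (a point): Centre of the top face of the flat white cover, 248 (x) x 228 (y) x 8 thick, smooth, without handle, captive between rails; its top is 108 above the bench. Moves with the cover; axes as the box.
- peg_top (a point): Tip of the dark steel peg that stands on the cover near its far right corner (in the box's frame 85 mm to -y of the middle line): 10 diameter, 22 high above the cover's top, its upper 9 mm tapered to a blunt point of 3.6 diameter. Moves with the cover.
- stay (a joint): Angle of the stay above level, in rad: 0 is lying level, fully down; it starts raised. Its stiff hinge keeps it where it is left; pushing it down at the end takes about 1 N.
- stay_hinge (a point): The stay's hinge axis (along the box's y), at the box's far end, 113.5 above the bench, 85 mm to -y of the box's middle line. When the stay is level it points from here along the box's -x.
- stay_hole (a point): Centre of the middle of the stay's three holes, half-way through the 6 mm thickness, 125 from the hinge. The stay is a flat aluminium bar reaching 195 from the hinge, 30 wide, 6 thick, holes 18 diameter at 90, 125 and 160 from the hinge. When level its underside is 2 above the cover.
- stay_end (a point): Middle of the solid free end of the stay, on its upper face, 183 from the hinge: a good place to push it down. x axis of this point runs along the bar toward the hinge, z is the bar's upper normal.
- jar: Bystander: closed white ceramic jar, 70 diameter, 95 high; origin under its centre.
- cup: Bystander: terracotta cup, 84 diameter, 85 high; origin under its centre.
- brush: Bystander: brush 190 long, lying on the bench.
- rib: Bystander: flat wooden rib 110 x 60 x 10, lying on the bench; origin under its centre.

How it is judged:
By the outcome, as a careful person would: the job done as asked, in the order asked, and still so for the second after the job is handed in, with the robot touching nothing.
It also fails if it takes over 45 s, if anything falls off the work surface, if the arm or the gripper's body presses on something with over 40 N, if the wrist force passes 120 N, or if a joint passes its speed limit or range.

## Robot

A 6-joint arm with a two-finger parallel gripper is mounted at the origin on the work surface. World frame = base frame: x ahead of the robot, y to its left, z up, the work surface at z = 0. Lengths are in m, angles in degrees, forces in N, time in s.
With the tool pointing down it reaches from about 0.325 to 1 m from the base axis. Payload 5.1 kg.
Tool frame: the origin (TCP) lies on the centre line of the jaws, within the pads' length; the fingertips stand 8 mm ahead of it and the grasp point (between the pads) lies 11 mm behind it (ctrl.finger_overhang is the z of the fingertips in the tool frame, in m); z points along the fingers, y is the direction in which the jaws open and shut (so a half turn about z gives the same grasp; the last joint's range is limited). The gripper opens to 85 mm and grips with 20 to 120 N. Pads are 22 mm wide; open, the fingers measure 114 mm over their backs; the gripper's body (76 mm by 85 mm) begins 54 mm behind the grasp point. The pads swing forward as they close: fully open they stand 13 mm farther back than shut.
Start: joints at [62.074, 7.093, 94.555, -0, 78.352, -4.733], TCP at [0.256, 0.597, 0.239] pointing down, gripper open.
Joint ranges: [-149.61, 149.61], [-58.7, 133.49], [1.44, 155.28], [-77.14, 257.14], [18.33, 153.61], [-166.67, 166.67]. Speed limits (degrees/s): [147.25, 147.25, 180, 180, 180, 180].

## Interface

Orientations are given as a 3x3 rotation matrix whose columns are the frame's x, y, z axes.
In Python, from bench import ctrl, read_camera, camera_params, sign_off, search_frame, landmark_of gives the robot as it stands.
- The arm moves only by the tool servo_tool, never from a script. Its argument "series" is a list of rows, each an object of numbers: "x", "y", "z": the shift along the tool's x, y, z in units of 0.1 m (1.0 is 0.1 m); "spin": the turn about the tool's z in units of 90 degrees (1.0 is 90 degrees); "gripper": the closure in counts, from 0 (fully open) to 255 (shut). In form: [{"x": .., "y": .., "z": .., "spin": .., "gripper": ..}, ...]. A call has exactly 5 rows; each row shifts and turns the commanded pose from where the row before left it, along the tool's axes as they then stand; what a row does not reach is not made up. A row lasts 1/10 s, in which the tool goes at most 50 mm and 8.59 degrees, less where a joint would pass 70% of its speed; a pose out of reach is approached as far as the arm can. A call with a number of a shift or a turn outside -1 to 1 is refused whole. A call with a gripper value outside its range is refused whole. The fingers move at their own pace and stop on an object; "grip_force" is the grip in N (left out, the last holds). Time passes only in rows, so rows that do not move let the fingers close, or fill a call up. It gives the time, the measured TCP pose, the force and the opening at its end, in the units of the state.
- ctrl.get_state(): the state, without advancing time (a new reading comes with each control period).
- read_camera(name): name is "scene" or "top"; returns the picture (480x640x3 uint8, red, green, blue); there is no depth.
- camera_params(name): a dict with "intrinsics" (3x3 intrinsics, pixels), "distortion" ([k1, k2, p1, p2, k3] as OpenCV has them; the pictures are not rectified), "extrinsics" (4x4, takes a point from world to camera coordinates). Camera axes: x right, y down, z forward; pixel columns grow to the right and rows downward; lengths in m; the calibration is good to about 2 mm. A picture is of the moment at which its call begins. camera_params takes no time and is no camera call.
- sign_off(): hands the job in, once; it reports no verdict.
Trained networks look in the newest picture that a camera, given by its name, has taken for a name from the list of things; names that differ only in an ending like _2 or _b are one class to them, and where a whole thing is asked for, a point or a joint stands for the part that bears it (a point fixed in the world has none). Each returns a list of dicts, best first, with "conf" (0 to 1); they miss things now and then, are a little off and sometimes report something else, mostly with a low value. They report only what shows in the picture. A call takes as long as a camera call.
- search_frame(target, camera): "extent" ([centre column, centre row, width, height] in pixels, round what is visible of it).
- landmark_of(target, camera): "point" ([column, row] in pixels: a listed point, or the origin of a listed thing).
The state is a dict: "time": time; "joint_pos": joint angles; "joint_vel": joint speeds; "joint_torque": joint torques, N m; "tcp_pos": TCP position; "orientation": TCP orientation; "contact_force": force on the tool from outside, world axes, zero at the start; "torque": the same for the moment, N m; "width": finger opening in m.
Only numpy, scipy, OpenCV 4.12 (cv2) and the standard library are available. Lean on these libraries where they do the work, as an engineer would, in place of code of your own. Each camera call takes 0.05 s, during which the arm holds its last target. There are 200 camera calls.

## Working session

There is one attempt and no reset: what is moved stays moved. The work goes in short steps, Python scripts to look and compute and a tool call to move; the robot and the scene stay as the last step left them, time stands still between calls to the robot, and variables do not carry over. Pictures are saved under pics/ and viewed, about 8 in all and at most 12, crops included, and the job is handed in when it is done.

Besides the shell and the picture viewer there is one more tool, called after ">>>" as name(argument=value, ...) on one line, values as JSON. servo_tool: Moves the arm, as the interface text tells. Shifts and turns lie within -1 to 1; 1 stands for 0.1 m of shift or 90 degrees of turn. Its arguments: {"type":"object","properties":{"series":{"type":"array","items":{"type":"object","properties":{"x":{"type":"number","minimum":-1,"maximum":1},"y":{"type":"number","minimum":-1,"maximum":1},"z":{"type":"number","minimum":-1,"maximum":1},"spin":{"type":"number","minimum":-1,"maximum":1},"gripper":{"type":"number"}}}},"grip_force":{"type":"number"}},"required":["series"]}

```bash
ls; mkdir -p pics
cat > h.py <<'E'
import numpy as np, cv2
from bench import ctrl, read_camera, camera_params, sign_off, search_frame, landmark_of
def ray(cam,px):
    p=camera_params(cam);K=np.array(p["intrinsics"],float);D=np.array(p["distortion"],float);T=np.array(p["extrinsics"],float)
    n=cv2.undistortPoints(np.array([[px]],float),K,D).ravel()
    R=T[:3,:3];o=-R.T@T[:3,3];d=R.T@np.array([n[0],n[1],1]);return o,d/np.linalg.norm(d)
def atz(cam,px,z):
    o,d=ray(cam,px);return o+d*(z-o[2])/d[2]
def proj(cam,P):
    p=camera_params(cam);T=np.array(p["extrinsics"],float)
    return cv2.projectPoints(np.array(P,float).reshape(-1,3),cv2.Rodrigues(T[:3,:3])[0],T[:3,3],np.array(p["intrinsics"],float),np.array(p["distortion"],float))[0].reshape(-1,2)
def tri(a,b):
    (o1,d1),(o2,d2)=ray("scene",a),ray("top",b)
    s=np.linalg.lstsq(np.c_[d1,-d2],o2-o1,rcond=None)[0]
    p,q=o1+s[0]*d1,o2+s[1]*d2;return (p+q)/2,np.linalg.norm(p-q)
E
python3 - <<'E'
from h import *
np.set_printoptions(precision=4,suppress=True)
for c in("scene","top"):
    cv2.imwrite(f"pics/{c}0.png",read_camera(c)[:,:,::-1])
    print(c,ray(c,[320,240]))
L={}
for n in "box cover_mid peg_top stay_hinge stay_hole stay_end jar cup brush rib".split():
    for c in("scene","top"):
        r=landmark_of(n,c); print(n,c,[(np.round(x["point"],1),round(x["conf"],2)) for x in r[:2]])
        if r:L[n,c]=r[0]["point"]
    if (n,"scene") in L and (n,"top") in L: print("   tri",tri(L[n,"scene"],L[n,"top"]))
print(ctrl.get_state())
E
```

```text
pics
scene (array([ 1.5194, -0.3561,  1.1928]), array([-0.6382,  0.2178, -0.7385]))
top (array([ 0.4911, -0.015 ,  1.5118]), array([ 0.0743,  0.0247, -0.9969]))
box scene [(array([363.6, 247.3]), 0.86), (array([179.1, 264.1]), 0.61)]
box top [(array([287.5, 260.5]), 0.98)]
   tri (array([ 0.5493,  0.1033, -0.0074]), np.float64(0.0012075146578409133))
cover_mid scene [(array([358.8, 210.6]), 0.56)]
cover_mid top [(array([285.9, 272. ]), 0.69), (array([161.8, 284.9]), 0.47)]
   tri (array([0.5175, 0.0969, 0.1085]), np.float64(0.0017274486138394815))
peg_top scene [(array([336.6, 237.3]), 0.75), (array([350. , 261.6]), 0.61)]
peg_top top [(array([321.8, 239.2]), 0.94)]
   tri (array([0.5952, 0.0099, 0.1152]), np.float64(0.011597917048397717))
stay_hinge scene [(array([351.2, 259.7]), 0.75), (array([183.4, 322. ]), 0.62)]
stay_hinge top [(array([325.8, 204.7]), 0.85)]
   tri (array([0.6786, 0.0094, 0.1196]), np.float64(0.0021278269347085954))
stay_hole scene [(array([338.1, 214.8]), 0.76)]
stay_hole top [(array([323. , 245.2]), 0.92)]
   tri (array([0.5791, 0.0118, 0.1796]), np.float64(0
[... 772 characters left out ...]
scene [(array([182. , 325.4]), 0.55)]
rib top [(array([487.3, 228.8]), 0.95)]
   tri (array([ 0.6435, -0.4147, -0.0047]), np.float64(0.017152828515622557))
{'time': 1.1, 'joint_pos': array([62.0725,  7.0937, 94.5553, -0.0012, 78.3521, -4.7354]), 'joint_vel': array([-0.0548, -0.0081,  0.0116, -0.0508, -0.0199, -0.0455]), 'joint_torque': array([  0.0015, -42.3598, -36.5769,  -0.    ,   0.0002,  -0.    ]), 'tcp_pos': array([0.256 , 0.5974, 0.2393]), 'orientation': array([[-0.9192,  0.3938,  0.    ],
       [ 0.3938,  0.9192, -0.    ],
       [-0.    , -0.    , -1.    ]]), 'contact_force': array([ 0.0488,  0.1595, -0.2044]), 'torque': array([0.0195, 0.0127, 0.0245]), 'width': 0.0853527596608862}
```

Run:
```python
import cv2
a=cv2.imread("pics/scene0.png")[150:350,230:500];b=cv2.imread("pics/top0.png")[150:350,190:400]
cv2.imwrite("pics/s1.png",cv2.resize(a,None,fx=2.9,fy=2.9,interpolation=2))
cv2.imwrite("pics/t1.png",cv2.resize(b,None,fx=2.9,fy=2.9,interpolation=2))
```

```text
(no output)
```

View pics/s1.png

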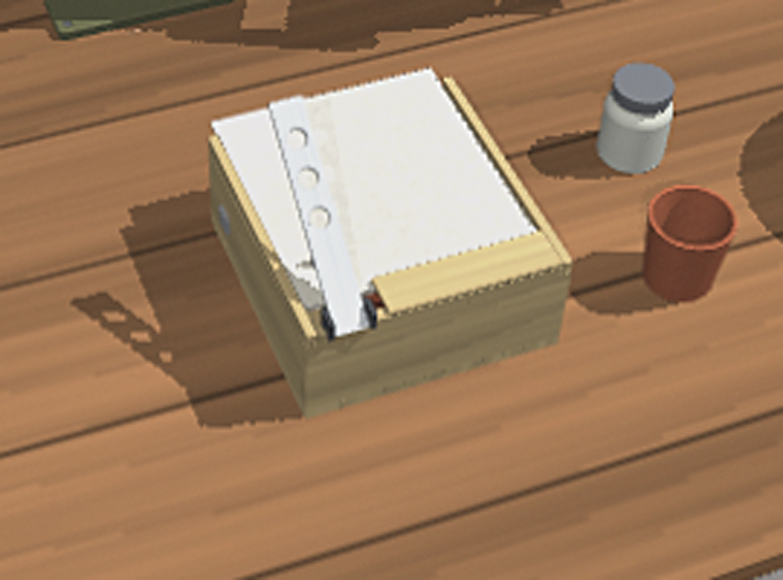

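View pics/t1.png

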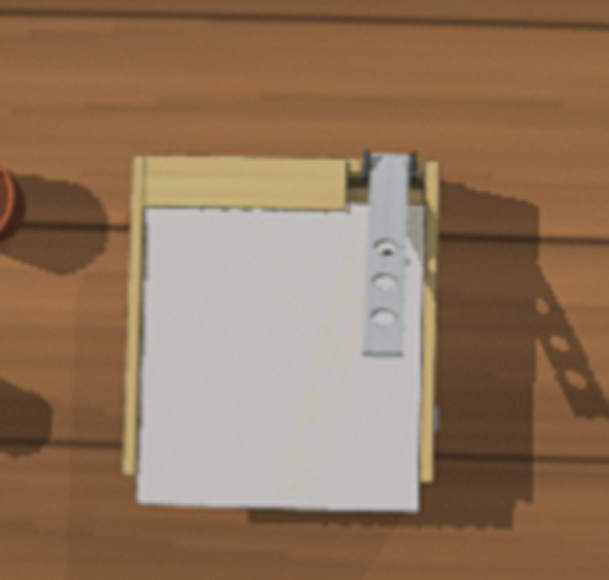

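The scene view shows the box with its cover nearly shut and the stay raised over the right side. Its holes are at (298,137), (308,177) and (318,217) in the crop. The top view shows rail corners at (135,157), (124,474), (438,162) and (433,482) in the crop. The cover's near edge runs from (137,503) to (418,511). I'll fit the box pose from these.

Run:
```python
from h import *
np.set_printoptions(precision=4,suppress=True)
t=lambda u,v,z:atz("top",[190+u/2.9,150+v/2.9],z)
for n,u,v,z in[("railLfar",135,157,.114),("railLnear",124,474,.114),("railRfar",438,162,.114),("railRnear",433,482,.114),("covNL",137,503,.108),("covNR",418,511,.108),("covFL",147,208,.108),("hole160",383,317,.2)]:
    print(n,t(u,v,z))
print("peg",atz("top",[321.8,239.2],.13),atz("scene",[336.6,237.3],.13))
print("hinge",atz("top",[325.8,204.7],.1135),atz("scene",[351.2,259.7],.1135))
for c in("scene","top"):
    for n in("box","cover_mid"): print(n,c,[ (np.round(x["extent"],1),round(x["conf"],2)) for x in search_frame(n,c)[:2]])
```

```text
railLfar [0.6748 0.2202 0.114 ]
railLnear [0.4166 0.2191 0.114 ]
railRfar [ 0.6773 -0.0275  0.114 ]
railRnear [ 0.4184 -0.0308  0.114 ]
covNL [0.3931 0.2087 0.108 ]
covNR [ 0.3944 -0.0194  0.108 ]
covFL [0.6338 0.2095 0.108 ]
hole160 [0.5464 0.0116 0.2   ]
peg [0.596  0.0151 0.13  ] [ 0.6063 -0.0006  0.13  ]
hinge [0.6791 0.0085 0.1135] [0.6742 0.0125 0.1135]
box scene [(array([368.5, 233.5, 122.4, 119. ]), 0.75)]
cover_mid scene [(array([357.4, 214.8, 109. ,  83.1]), 0.56)]
box top [(array([288.3, 265.8, 109.4, 120.7]), 0.6)]
cover_mid top [(array([286.9, 275.5,  97.7, 102.2]), 0.83)]
```

>>> servo_tool(series=[{"spin": -0.088,"gripper": 255},{"spin": -0.088,"gripper": 255},{"spin": -0.088,"gripper": 255},{"gripper": 255},{"gripper": 255}], grip_force=20)

```text
invalid input at $.series[0]: expected keys x, y, z, spin, gripper
```

>>> servo_tool(series=[{"x": 0,"y": 0,"z": 0,"spin": -0.088,"gripper": 255},{"x": 0,"y": 0,"z": 0,"spin": -0.088,"gripper": 255},{"x": 0,"y": 0,"z": 0,"spin": -0.088,"gripper": 255},{"x": 0,"y": 0,"z": 0,"spin": 0,"gripper": 255},{"x": 0,"y": 0,"z": 0,"spin": 0,"gripper": 255}], grip_force=20)

```text
time: 1.8
tcp_pos: [0.256, 0.5975, 0.2393]
orientation: [[-1.0, -0.007, 0.0], [-0.007, 1.0, 0.0], [-0.0, 0.0, -1.0]]
contact_force: [0.1, 0.8, -0.4]
width: 0.0125
```

>>> servo_tool(series=[{"x": -0.26,"y": -0.41,"z": 0,"spin": 0,"gripper": 255},{"x": -0.26,"y": -0.41,"z": 0,"spin": 0,"gripper": 255},{"x": -0.26,"y": -0.41,"z": 0,"spin": 0,"gripper": 255},{"x": -0.26,"y": -0.41,"z": 0,"spin": 0,"gripper": 255},{"x": -0.26,"y": -0.41,"z": 0,"spin": 0,"gripper": 255}])

```text
time: 2.3
tcp_pos: [0.3887, 0.3922, 0.2396]
orientation: [[-1.0, -0.008, 0.001], [-0.008, 1.0, 0.0], [-0.001, 0.0, -1.0]]
contact_force: [0.7, 0.2, 0.1]
width: 0.0003
```

>>> servo_tool(series=[{"x": -0.26,"y": -0.41,"z": 0,"spin": 0,"gripper": 255},{"x": -0.26,"y": -0.41,"z": 0,"spin": 0,"gripper": 255},{"x": -0.26,"y": -0.41,"z": 0,"spin": 0,"gripper": 255},{"x": -0.26,"y": -0.41,"z": 0,"spin": 0,"gripper": 255},{"x": 0,"y": 0,"z": 0,"spin": 0,"gripper": 255}])

```text
time: 2.8
tcp_pos: [0.4961, 0.2265, 0.2396]
orientation: [[-1.0, -0.001, 0.001], [-0.001, 1.0, -0.001], [-0.001, -0.001, -1.0]]
contact_force: [-0.7, 0.5, -0.6]
width: -0.0002
```

>>> servo_tool(series=[{"x": -0.2,"y": -0.4,"z": 0,"spin": 0,"gripper": 255},{"x": -0.2,"y": -0.4,"z": 0.1,"spin": 0,"gripper": 255},{"x": 0,"y": 0,"z": 0.4,"spin": 0,"gripper": 255},{"x": 0,"y": 0,"z": 0.4,"spin": 0,"gripper": 255},{"x": 0,"y": 0,"z": 0.2,"spin": 0,"gripper": 255}])

```text
time: 3.3
tcp_pos: [0.5322, 0.151, 0.1254]
orientation: [[-1.0, -0.007, -0.005], [-0.007, 1.0, -0.001], [0.005, -0.001, -1.0]]
contact_force: [-1.1, 0.5, -1.1]
width: 0.0003
```

>>> servo_tool(series=[{"x": 0,"y": 0,"z": 0.05,"spin": 0,"gripper": 255},{"x": 0,"y": 0,"z": 0.03,"spin": 0,"gripper": 255},{"x": 0,"y": 0,"z": 0.02,"spin": 0,"gripper": 255},{"x": 0,"y": 0,"z": 0,"spin": 0,"gripper": 255},{"x": 0,"y": 0,"z": 0,"spin": 0,"gripper": 255}])

```text
time: 3.8
tcp_pos: [0.5353, 0.1515, 0.1208]
orientation: [[-1.0, -0.01, 0.002], [-0.01, 1.0, 0.0], [-0.002, 0.0, -1.0]]
contact_force: [0.2, 0.2, 0.3]
width: 0.0001
```

>>> servo_tool(series=[{"x": 0,"y": 0,"z": 0.03,"spin": 0,"gripper": 255},{"x": 0,"y": 0,"z": 0.01,"spin": 0,"gripper": 255},{"x": 0,"y": 0,"z": 0.01,"spin": 0,"gripper": 255},{"x": 0,"y": 0,"z": 0.005,"spin": 0,"gripper": 255},{"x": 0,"y": 0,"z": 0,"spin": 0,"gripper": 255}])

```text
time: 4.3
tcp_pos: [0.5358, 0.1513, 0.1163]
orientation: [[-1.0, -0.01, 0.003], [-0.01, 1.0, 0.0], [-0.003, 0.0, -1.0]]
contact_force: [-1.7, -0.5, 8.5]
width: 0.0001
```

>>> servo_tool(series=[{"x": 0,"y": 0,"z": 0.007,"spin": 0,"gripper": 255},{"x": 0.05,"y": 0,"z": 0,"spin": 0,"gripper": 255},{"x": 0.1,"y": 0,"z": 0,"spin": 0,"gripper": 255},{"x": 0.1,"y": 0,"z": 0,"spin": 0,"gripper": 255},{"x": 0.05,"y": 0,"z": 0,"spin": 0,"gripper": 255}])

```text
time: 4.8
tcp_pos: [0.5068, 0.1511, 0.1163]
orientation: [[-1.0, -0.01, 0.007], [-0.01, 1.0, 0.001], [-0.007, 0.001, -1.0]]
contact_force: [1.7, -0.6, 7.0]
width: 0.0002
```

Run:
```python
from h import *
np.set_printoptions(precision=4,suppress=True)
s=ctrl.get_state();print(s["tcp_pos"],s["contact_force"])
for c in("scene","top"):
    cv2.imwrite(f"pics/{c}2.png",read_camera(c)[:,:,::-1])
r=[x["point"] for x in landmark_of("peg_top","top")];print([atz("top",p,.13) for p in r],r)
r=[x["point"] for x in landmark_of("peg_top","scene")];print([atz("scene",p,.13) for p in r],r)
a=cv2.imread("pics/scene2.png")[170:290,280:440];b=cv2.imread("pics/top2.png")[190:340,230:360]
cv2.imwrite("pics/b2.png",np.hstack([cv2.resize(a,(440,500),interpolation=2) if 0 else cv2.resize(a,(450,338),interpolation=2),cv2.resize(b,(293,338),interpolation=2)]))
```

```text
[0.5068 0.1511 0.1163] [ 1.7285 -0.6253  7.0225]
[array([0.5726, 0.0116, 0.13  ])] [[323.0, 249.3]]
[array([0.5773, 0.004 , 0.13  ])] [[334.3, 228.9]]
```

View pics/b2.png

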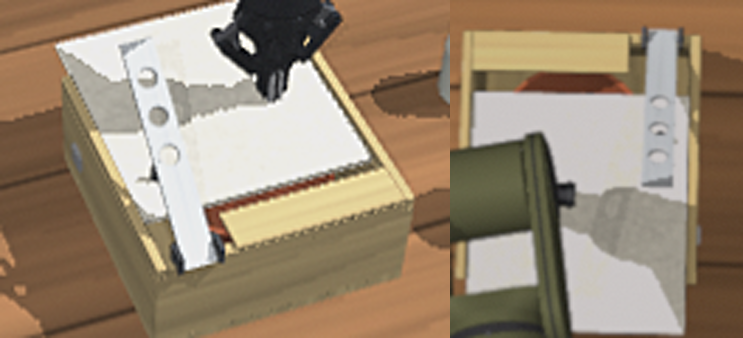

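>>> servo_tool(series=[{"x": 0,"y": 0,"z": 0.012,"spin": 0,"gripper": 255},{"x": 0.05,"y": 0,"z": 0,"spin": 0,"gripper": 255},{"x": 0.06,"y": 0,"z": 0,"spin": 0,"gripper": 255},{"x": 0.06,"y": 0,"z": 0,"spin": 0,"gripper": 255},{"x": 0,"y": 0,"z": 0,"spin": 0,"gripper": 255}])

```text
time: 5.5
tcp_pos: [0.4903, 0.151, 0.1162]
orientation: [[-1.0, -0.01, 0.008], [-0.01, 1.0, 0.001], [-0.008, 0.001, -1.0]]
contact_force: [-0.9, -0.8, 13.2]
width: 0.0003
```

Run:
```python
from h import *
np.set_printoptions(precision=4,suppress=True)
s=ctrl.get_state();print(s["tcp_pos"],s["contact_force"])
for c in("scene","top"):
    cv2.imwrite(f"pics/{c}3.png",read_camera(c)[:,:,::-1])
for n,z in(("peg_top",.13),("stay_hinge",.1135)):
  for c in("top","scene"):
    for x in landmark_of(n,c): print(n,c,x["point"],x["conf"],atz(c,x["point"],z))
a=cv2.imread("pics/scene3.png")[190:270,300:380];b=cv2.imread("pics/top3.png")[195:275,285:365]
cv2.imwrite("pics/b3.png",np.hstack([cv2.resize(i,(400,400),interpolation=cv2.INTER_CUBIC) for i in(a,b)]))
# expected near right cover corner & peg for candidates
B=np.array([.5468,.0952]);y=np.deg2rad(.5);R=np.array([[np.cos(y),-np.sin(y)],[np.sin(y),np.cos(y)]])
P=lambda a,b,z:[*(B+R@[a,b]),z]
print("hinge",P(.13,-.085,.1135),proj("top",[P(.13,-.085,.1135)]),"target peg tip px",proj("top",[P(.005,-.085,.13)]),proj("scene",[P(.005,-.085,.13)]))
```

```text
[0.4903 0.151  0.1162] [-0.9025 -0.7895 13.24  ]
peg_top top [320.4, 258.1] 0.91 [0.552 0.017 0.13 ]
peg_top scene [333.0, 225.1] 0.97 [0.5637 0.0055 0.13  ]
stay_hinge top [325.3, 207.0] 0.78 [0.6736 0.0095 0.1135]
stay_hinge top [322.2, 256.1] 0.66 [0.5575 0.0133 0.1135]
stay_hinge scene [350.6, 260.4] 0.66 [0.6758 0.0103 0.1135]
hinge [np.float64(0.677536805515704), np.float64(0.011337686154334045), 0.1135] [[324.5716 205.3194]] target peg tip px [[323.3273 257.9524]] [[333.2258 221.706 ]]
```

View pics/b3.png

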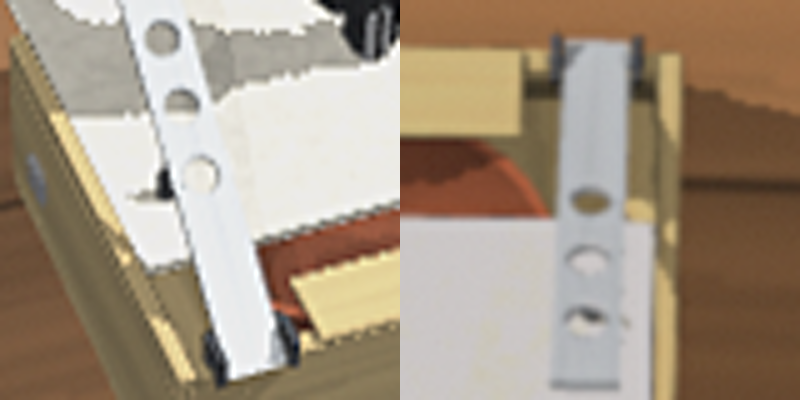

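>>> servo_tool(series=[{"x": 0,"y": 0,"z": -0.1,"spin": 0,"gripper": 255},{"x": 0,"y": 0,"z": -0.4,"spin": 0,"gripper": 255},{"x": 0,"y": 0,"z": -0.45,"spin": 0,"gripper": 255},{"x": 0,"y": 0,"z": -0.45,"spin": 0,"gripper": 255},{"x": 0,"y": 0,"z": 0,"spin": 0,"gripper": 255}])

```text
time: 6.3
tcp_pos: [0.4908, 0.1514, 0.2604]
orientation: [[-1.0, -0.01, 0.014], [-0.01, 1.0, 0.003], [-0.014, 0.003, -1.0]]
contact_force: [0.9, 0.1, 1.2]
width: 0.0003
```

```bash
cat > ov.py <<'E'
from h import *
def P(a,b,z,B=(.5468,.0952),yaw=.5):
    y=np.deg2rad(yaw);return [B[0]+a*np.cos(y)-b*np.sin(y),B[1]+a*np.sin(y)+b*np.cos(y),z]
def overlay(tag,q=.075,k=5):
    out=[]
    for c,(r,cc) in {"scene":(190,300),"top":(195,285)}.items():
        im=read_camera(c)[:,:,::-1];cv2.imwrite(f"pics/{c}{tag}.png",im)
        a=cv2.resize(im[r:r+80,cc:cc+80],(400,400),interpolation=cv2.INTER_CUBIC)
        def dot(p,col):
            u=(proj(c,[p])[0]-[cc,r]+.5)*5;cv2.circle(a,tuple(int(v) for v in np.round(u)),2,col,-1)
        for p in(P(.13,-.125,.114),P(.13,-.075,.116),P(.1,-.062,.116),P(.13,-.085,.1135),P(.13,-.125,.0)): dot(p,(255,0,0))
        x=.08-q
        dot(P(x,-.085,.13),(0,0,255))
        for t in np.linspace(0,2*np.pi,8,endpoint=False): dot(P(x+.005*np.cos(t),-.085+.005*np.sin(t),.108),(0,200,0))
        out.append(a)
    cv2.imwrite(f"pics/o{tag}.png",np.hstack(out))
E
python3 - <<'E'
from ov import *
overlay("4")
E
```

```text
(no output)
```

View pics/o4.png

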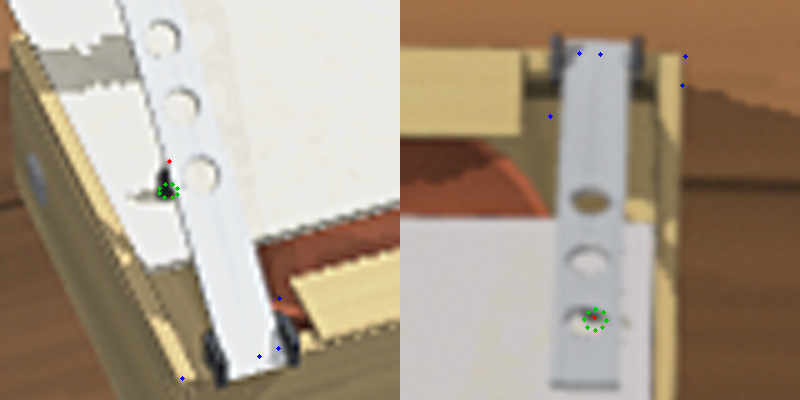

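>>> servo_tool(series=[{"x": -0.1,"y": -0.35,"z": 0,"spin": 0,"gripper": 255},{"x": -0.1,"y": -0.35,"z": 0,"spin": 0,"gripper": 255},{"x": -0.1,"y": -0.35,"z": 0,"spin": 0,"gripper": 255},{"x": -0.1,"y": -0.35,"z": 0,"spin": 0,"gripper": 255},{"x": 0,"y": 0,"z": 0.1,"spin": 0,"gripper": 255}])

```text
time: 6.9
tcp_pos: [0.5293, 0.0079, 0.2408]
orientation: [[-1.0, -0.005, -0.001], [-0.005, 1.0, -0.001], [0.001, -0.001, -1.0]]
contact_force: [0.6, 1.0, 1.0]
width: -0.0005
```

>>> servo_tool(series=[{"x": 0,"y": 0,"z": 0.1,"spin": 0,"gripper": 255},{"x": 0,"y": 0,"z": 0.05,"spin": 0,"gripper": 255},{"x": 0,"y": 0,"z": 0.05,"spin": 0,"gripper": 255},{"x": 0,"y": 0,"z": 0,"spin": 0,"gripper": 255},{"x": 0,"y": 0,"z": 0,"spin": 0,"gripper": 255}])

```text
time: 7.4
tcp_pos: [0.5287, 0.0118, 0.2219]
orientation: [[-1.0, -0.011, -0.0], [-0.011, 1.0, 0.0], [0.0, 0.0, -1.0]]
contact_force: [-0.1, 0.6, -0.7]
width: -0.0001
```

>>> servo_tool(series=[{"x": 0.05,"y": 0,"z": 0.08,"spin": 0,"gripper": 255},{"x": 0.05,"y": 0,"z": 0.08,"spin": 0,"gripper": 255},{"x": 0.04,"y": 0,"z": 0.08,"spin": 0,"gripper": 255},{"x": 0.03,"y": 0,"z": 0.08,"spin": 0,"gripper": 255},{"x": 0,"y": 0,"z": 0,"spin": 0,"gripper": 255}])

```text
time: 7.9
tcp_pos: [0.5103, 0.011, 0.1879]
orientation: [[-1.0, -0.01, -0.003], [-0.01, 1.0, 0.0], [0.003, 0.0, -1.0]]
contact_force: [-0.1, 0.2, 0.7]
width: -0.0
```

>>> servo_tool(series=[{"x": 0.03,"y": 0,"z": 0.07,"spin": 0,"gripper": 255},{"x": 0.02,"y": 0,"z": 0.07,"spin": 0,"gripper": 255},{"x": 0.01,"y": 0,"z": 0.05,"spin": 0,"gripper": 255},{"x": 0,"y": 0,"z": 0,"spin": 0,"gripper": 255},{"x": 0,"y": 0,"z": 0,"spin": 0,"gripper": 255}])

```text
time: 8.4
tcp_pos: [0.5058, 0.0109, 0.1708]
orientation: [[-1.0, -0.01, -0.0], [-0.01, 1.0, 0.0], [0.0, 0.0, -1.0]]
contact_force: [-0.1, -0.2, -0.3]
width: -0.0
```

Run:
```python
from ov import *
overlay("5")
for n in("peg_top","stay_hole","stay_end"):
  L={}
  for c in("top","scene"):
    for x in landmark_of(n,c)[:1]: print(n,c,x["point"],round(x["conf"],2));L[c]=x["point"]
  if len(L)==2: print(tri(L["scene"],L["top"]))
```

```text
peg_top top [318.8, 256.9] 0.62
peg_top scene [331.1, 226.4] 0.62
(array([0.55287209, 0.01332127, 0.11243228]), np.float64(0.016698483294877085))
stay_hole top [321.6, 257.0] 0.79
stay_hole scene [334.2, 214.7] 0.89
(array([0.55324942, 0.01312212, 0.1551304 ]), np.float64(0.0013899649494018471))
stay_end top [167.3, 284.4] 0.47
stay_end scene [324.9, 201.5] 0.79
(array([0.46847901, 0.18752164, 0.15821797]), np.float64(0.34515381912571813))
```

View pics/o5.png

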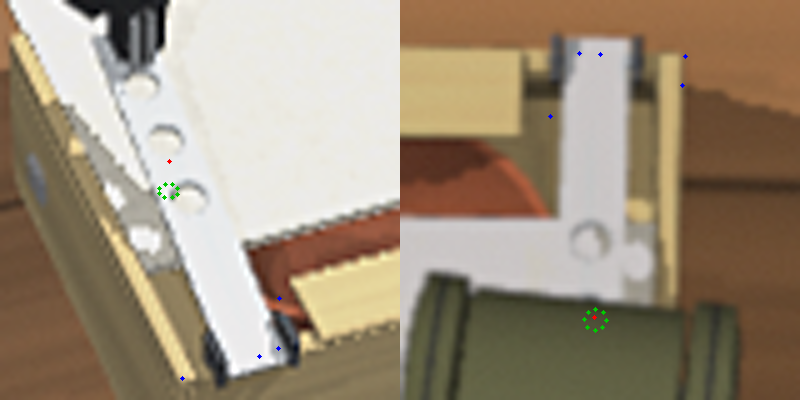

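>>> servo_tool(series=[{"x": 0.02,"y": 0,"z": 0.05,"spin": 0,"gripper": 255},{"x": 0.02,"y": 0,"z": 0.05,"spin": 0,"gripper": 255},{"x": 0,"y": 0,"z": 0,"spin": 0,"gripper": 255},{"x": 0,"y": 0,"z": -0.2,"spin": 0,"gripper": 255},{"x": 0,"y": 0,"z": -0.3,"spin": 0,"gripper": 255}])

```text
time: 9.3
tcp_pos: [0.5, 0.011, 0.2087]
orientation: [[-1.0, -0.01, -0.006], [-0.01, 1.0, 0.001], [0.006, 0.001, -1.0]]
contact_force: [0.9, 0.2, 1.0]
width: 0.0002
```

>>> servo_tool(series=[{"x": 0,"y": 0.45,"z": 0,"spin": 0,"gripper": 255},{"x": 0,"y": 0.45,"z": 0,"spin": 0,"gripper": 255},{"x": 0,"y": 0.4,"z": 0,"spin": 0,"gripper": 255},{"x": 0,"y": 0,"z": 0,"spin": 0,"gripper": 255},{"x": 0,"y": 0,"z": 0,"spin": 0,"gripper": 255}])

```text
time: 9.8
tcp_pos: [0.5002, 0.1415, 0.2106]
orientation: [[-1.0, -0.012, -0.001], [-0.012, 1.0, -0.001], [0.001, -0.001, -1.0]]
contact_force: [-1.0, 0.2, -0.6]
width: 0.0
```

Run:
```python
from ov import *
overlay("6")
for n in("peg_top","stay_hole","stay_end"):
  L={}
  for c in("top","scene"):
    for x in landmark_of(n,c)[:1]: print(n,c,x["point"],round(x["conf"],2));L[c]=x["point"]
  if len(L)==2: print(tri(L["scene"],L["top"]))
im=cv2.imread("pics/top6.png")[225:285,290:350];cv2.imwrite("pics/c6.png",np.hstack([cv2.resize(im,(400,400),interpolation=cv2.INTER_CUBIC),cv2.imread("pics/o6.png")[:,:400]]))
```

```text
peg_top top [322.9, 254.5] 0.77
peg_top scene [330.1, 224.2] 0.97
(array([0.55869656, 0.00583528, 0.12871847]), np.float64(0.011933539831530643))
stay_hole top [287.2, 296.2] 0.42
stay_hole scene [332.4, 221.9] 0.63
(array([0.45148719, 0.07444974, 0.01239213]), np.float64(0.053412046671180075))
stay_end top [323.8, 284.0] 0.82
stay_end scene [326.4, 203.5] 0.84
(array([0.49329032, 0.00991045, 0.1409138 ]), np.float64(0.0057896805350021886))
```

View pics/c6.png

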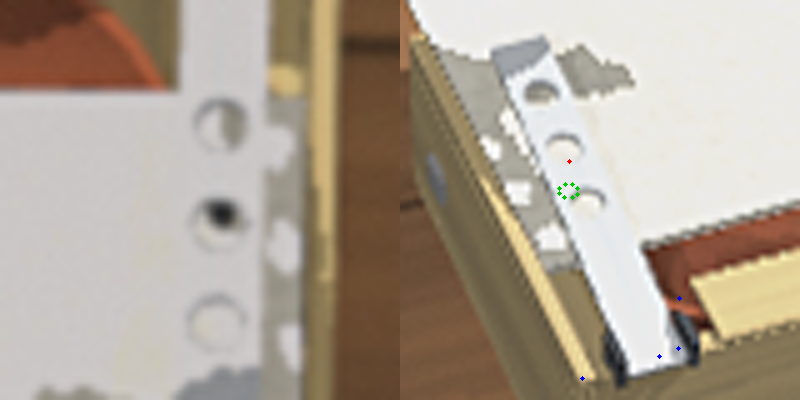

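>>> servo_tool(series=[{"x": 0,"y": 0,"z": 0.3,"spin": 0,"gripper": 255},{"x": 0,"y": 0,"z": 0.35,"spin": 0,"gripper": 255},{"x": 0,"y": 0,"z": 0.2,"spin": 0,"gripper": 255},{"x": 0,"y": 0,"z": 0.05,"spin": 0,"gripper": 255},{"x": 0,"y": 0,"z": 0,"spin": 0,"gripper": 255}])

```text
time: 10.7
tcp_pos: [0.5002, 0.1405, 0.1204]
orientation: [[-1.0, -0.009, -0.002], [-0.009, 1.0, -0.0], [0.002, -0.0, -1.0]]
contact_force: [1.0, 0.6, 1.2]
width: -0.0003
```

>>> servo_tool(series=[{"x": 0,"y": 0,"z": 0.04,"spin": 0,"gripper": 255},{"x": 0,"y": 0,"z": 0.02,"spin": 0,"gripper": 255},{"x": 0,"y": 0,"z": 0.01,"spin": 0,"gripper": 255},{"x": 0,"y": 0,"z": 0,"spin": 0,"gripper": 255},{"x": 0,"y": 0,"z": 0,"spin": 0,"gripper": 255}])

```text
time: 11.2
tcp_pos: [0.5019, 0.141, 0.1163]
orientation: [[-1.0, -0.01, 0.003], [-0.01, 1.0, 0.0], [-0.003, 0.0, -1.0]]
contact_force: [-0.9, -0.9, 5.6]
width: -0.0003
```

>>> servo_tool(series=[{"x": 0,"y": 0,"z": 0.015,"spin": 0,"gripper": 255},{"x": 0.02,"y": 0,"z": 0,"spin": 0,"gripper": 255},{"x": 0.03,"y": 0,"z": 0,"spin": 0,"gripper": 255},{"x": 0,"y": 0,"z": 0,"spin": 0,"gripper": 255},{"x": 0,"y": 0,"z": 0,"spin": 0,"gripper": 255}])

```text
time: 11.7
tcp_pos: [0.4985, 0.141, 0.1163]
orientation: [[-1.0, -0.01, 0.007], [-0.01, 1.0, 0.001], [-0.007, 0.0, -1.0]]
contact_force: [0.8, -1.0, 8.6]
width: 0.0003
```

Run:
```python
from ov import *
im=read_camera("top")[:,:,::-1];cv2.imwrite("pics/top7.png",im)
a=cv2.imread("pics/top6.png")[225:285,290:350];b=im[225:285,290:350]
cv2.imwrite("pics/c7.png",np.hstack([cv2.resize(i,(400,400),interpolation=cv2.INTER_CUBIC) for i in(a,b)]))
# dark centroids and cover edge position in both
for t in(6,7):
    g=cv2.imread(f"pics/top{t}.png").astype(float)
    r=g[250:266,316:330].sum(2)/3;w=np.clip(110-r,0,None);ys,xs=np.mgrid[250:266,316:330]
    e=g[225:250,298:312,0].mean(1);k=np.abs(np.diff(e)).argmax()
    s=np.abs(np.diff(e))[k-1:k+2];print(t,"peg",(w*xs).sum()/w.sum(),(w*ys).sum()/w.sum(),"edge",225+k+.5+(s*[-1,0,1]).sum()/s.sum())
```

```text
6 peg 322.8852701702442 256.6350851221317 edge 238.15157944365865
7 peg 322.87781629116125 258.1854419410745 edge 239.34912959381043
```

View pics/c7.png

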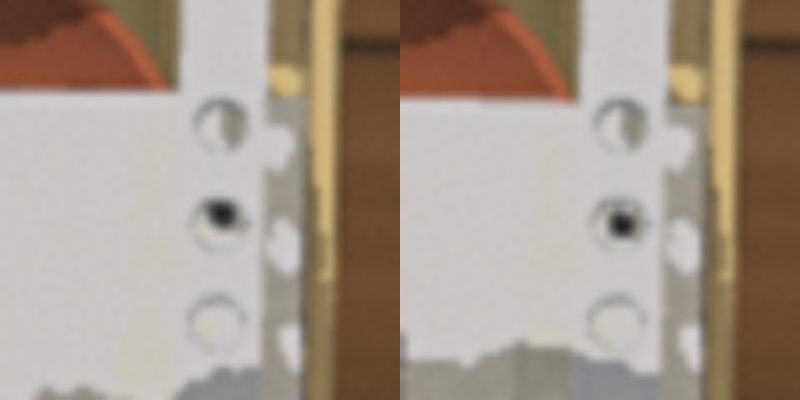

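>>> servo_tool(series=[{"x": 0,"y": 0,"z": 0.005,"spin": 0,"gripper": 255},{"x": 0.01,"y": 0,"z": 0,"spin": 0,"gripper": 255},{"x": 0.01,"y": 0,"z": 0,"spin": 0,"gripper": 255},{"x": 0,"y": 0,"z": 0,"spin": 0,"gripper": 255},{"x": 0,"y": 0,"z": 0,"spin": 0,"gripper": 255}])

```text
time: 12.25
tcp_pos: [0.4971, 0.141, 0.1163]
orientation: [[-1.0, -0.01, 0.009], [-0.01, 1.0, 0.001], [-0.009, 0.001, -1.0]]
contact_force: [0.6, -1.3, 9.1]
width: 0.0001
```

Run:
```python
from ov import *
print(ctrl.get_state()["contact_force"])
cv2.imwrite("pics/top8.png",read_camera("top")[:,:,::-1])
for t in(6,7,8):
    g=cv2.imread(f"pics/top{t}.png").astype(float)
    r=g[250:266,316:330].sum(2)/3;w=np.clip(110-r,0,None);ys,xs=np.mgrid[250:266,316:330]
    e=g[225:250,298:312,0].mean(1);k=np.abs(np.diff(e)).argmax()
    s=np.abs(np.diff(e))[k-1:k+2];row=225+k+.5+(s*[-1,0,1]).sum()/s.sum();print(t,"peg",(w*xs).sum()/w.sum(),(w*ys).sum()/w.sum(),"edge",row,atz("top",[305,row],.108)[0])
```

```text
[ 0.63420106 -1.26641191  9.09003534]
6 peg 322.8852701702442 256.6350851221317 edge 238.15157944365865 0.5989854513744894
7 peg 322.87781629116125 258.1854419410745 edge 239.34912959381043 0.5961531354336188
8 peg 322.877034358047 258.67450271247736 edge 240.15200579990332 0.5942547216951677
```

>>> servo_tool(series=[{"x": 0,"y": 0,"z": -0.15,"spin": 0,"gripper": 255},{"x": 0,"y": 0,"z": -0.4,"spin": 0,"gripper": 255},{"x": 0,"y": 0,"z": -0.42,"spin": 0,"gripper": 255},{"x": -0.03,"y": -0.4,"z": 0,"spin": 0,"gripper": 255},{"x": -0.03,"y": -0.45,"z": 0,"spin": 0,"gripper": 255}])

```text
time: 12.8
tcp_pos: [0.5015, 0.056, 0.2125]
orientation: [[-1.0, -0.014, 0.006], [-0.014, 1.0, 0.0], [-0.006, 0.0, -1.0]]
contact_force: [0.3, -0.3, -0.4]
width: -0.0001
```

>>> servo_tool(series=[{"x": 0,"y": -0.45,"z": 0,"spin": 0,"gripper": 255},{"x": 0,"y": 0,"z": 0,"spin": 0,"gripper": 255},{"x": 0,"y": 0,"z": 0.25,"spin": 0,"gripper": 255},{"x": 0,"y": 0,"z": 0.2,"spin": 0,"gripper": 255},{"x": 0,"y": 0,"z": 0,"spin": 0,"gripper": 255}])

```text
time: 13.3
tcp_pos: [0.4987, 0.0115, 0.1613]
orientation: [[-1.0, -0.01, -0.006], [-0.01, 1.0, 0.001], [0.006, 0.001, -1.0]]
contact_force: [-0.8, -0.4, 0.6]
width: -0.0006
```

>>> servo_tool(series=[{"x": 0,"y": 0,"z": 0.06,"spin": 0,"gripper": 255},{"x": 0,"y": 0,"z": 0.05,"spin": 0,"gripper": 255},{"x": 0,"y": 0,"z": 0.05,"spin": 0,"gripper": 255},{"x": 0,"y": 0,"z": 0.04,"spin": 0,"gripper": 255},{"x": 0,"y": 0,"z": 0,"spin": 0,"gripper": 255}])

```text
time: 13.8
tcp_pos: [0.5006, 0.0109, 0.1435]
orientation: [[-1.0, -0.01, -0.001], [-0.01, 1.0, 0.0], [0.001, 0.0, -1.0]]
contact_force: [0.7, -0.1, 0.3]
width: -0.0001
```

>>> servo_tool(series=[{"x": 0,"y": 0,"z": 0.04,"spin": 0,"gripper": 255},{"x": 0,"y": 0,"z": 0.03,"spin": 0,"gripper": 255},{"x": 0,"y": 0,"z": 0.03,"spin": 0,"gripper": 255},{"x": 0,"y": 0,"z": 0.03,"spin": 0,"gripper": 255},{"x": 0,"y": 0,"z": 0,"spin": 0,"gripper": 255}])

```text
time: 14.3
tcp_pos: [0.5005, 0.0108, 0.1303]
orientation: [[-1.0, -0.01, -0.001], [-0.01, 1.0, 0.0], [0.001, 0.0, -1.0]]
contact_force: [0.2, -0.0, 0.1]
width: 0.0001
```

>>> servo_tool(series=[{"x": 0,"y": 0,"z": 0.02,"spin": 0,"gripper": 255},{"x": 0,"y": 0,"z": 0.02,"spin": 0,"gripper": 255},{"x": 0,"y": 0,"z": 0.02,"spin": 0,"gripper": 255},{"x": 0,"y": 0,"z": 0,"spin": 0,"gripper": 255},{"x": 0,"y": 0,"z": 0,"spin": 0,"gripper": 255}])

```text
time: 14.8
tcp_pos: [0.5008, 0.0109, 0.1248]
orientation: [[-1.0, -0.01, -0.0], [-0.01, 1.0, 0.0], [0.0, 0.0, -1.0]]
contact_force: [-0.2, 0.0, -0.1]
width: 0.0003
```

>>> servo_tool(series=[{"x": 0,"y": 0,"z": 0.01,"spin": 0,"gripper": 255},{"x": 0,"y": 0,"z": 0.005,"spin": 0,"gripper": 255},{"x": 0,"y": 0,"z": 0,"spin": 0,"gripper": 255},{"x": 0,"y": 0,"z": 0,"spin": 0,"gripper": 255},{"x": 0,"y": 0,"z": 0,"spin": 0,"gripper": 255}])

```text
time: 15.3
tcp_pos: [0.501, 0.0109, 0.1244]
orientation: [[-1.0, -0.01, 0.0], [-0.01, 1.0, -0.0], [-0.0, -0.0, -1.0]]
contact_force: [-2.9, 0.1, 4.6]
width: -0.0003
```

>>> servo_tool(series=[{"x": 0,"y": 0,"z": -0.1,"spin": 0,"gripper": 255},{"x": 0,"y": 0,"z": -0.4,"spin": 0,"gripper": 255},{"x": 0,"y": 0,"z": -0.45,"spin": 0,"gripper": 255},{"x": 0,"y": 0.2,"z": -0.4,"spin": 0,"gripper": 255},{"x": 0,"y": 0.48,"z": 0,"spin": 0,"gripper": 255}])

```text
time: 15.8
tcp_pos: [0.5039, 0.0777, 0.2671]
orientation: [[-1.0, -0.005, 0.014], [-0.005, 1.0, -0.0], [-0.014, -0.0, -1.0]]
contact_force: [1.7, 0.7, 0.8]
width: -0.0002
```

>>> servo_tool(series=[{"x": 0,"y": 0.48,"z": 0,"spin": 0,"gripper": 255},{"x": 0,"y": 0.4,"z": 0,"spin": 0,"gripper": 255},{"x": 0,"y": 0,"z": 0,"spin": 0,"gripper": 255},{"x": 0,"y": 0,"z": 0,"spin": 0,"gripper": 255},{"x": 0,"y": 0,"z": 0,"spin": 0,"gripper": 255}])

```text
time: 16.3
tcp_pos: [0.4993, 0.1662, 0.2585]
orientation: [[-1.0, -0.009, 0.0], [-0.009, 1.0, -0.0], [-0.0, -0.0, -1.0]]
contact_force: [0.7, 0.1, 0.3]
width: -0.0003
```

Run:
```python
from ov import *
overlay("9")
g=cv2.imread("pics/top9.png").astype(float)
e=g[225:250,298:312,0].mean(1);k=np.abs(np.diff(e)).argmax();s=np.abs(np.diff(e))[k-1:k+2];row=225+k+.5+(s*[-1,0,1]).sum()/s.sum();print("edge",row,atz("top",[305,row],.108)[0])
for n in("jar","cup","brush","rib"):
  for c in("scene","top"): print(n,c,[np.round(x["point"],1) for x in landmark_of(n,c)[:1]])
a=cv2.imread("pics/top9.png")[225:285,290:350];b=cv2.imread("pics/scene9.png")[190:270,300:380]
cv2.imwrite("pics/c9.png",np.hstack([cv2.resize(i,(400,400),interpolation=cv2.INTER_CUBIC) for i in(a,b)]))
print(ctrl.get_state()["contact_force"])
```

```text
edge 240.15386461833893 0.5942503269161948
jar scene [array([450.5, 201.4])]
jar top [array([166.6, 287.5])]
cup scene [array([460.7, 245. ])]
cup top [array([186.8, 220.7])]
brush scene [array([178.3, 263. ])]
brush top [array([478.8, 305.1])]
rib scene [array([183.1, 324. ])]
rib top [array([488.3, 233.9])]
[-0.16758235  0.09610574 -0.31963762]
```

View pics/c9.png

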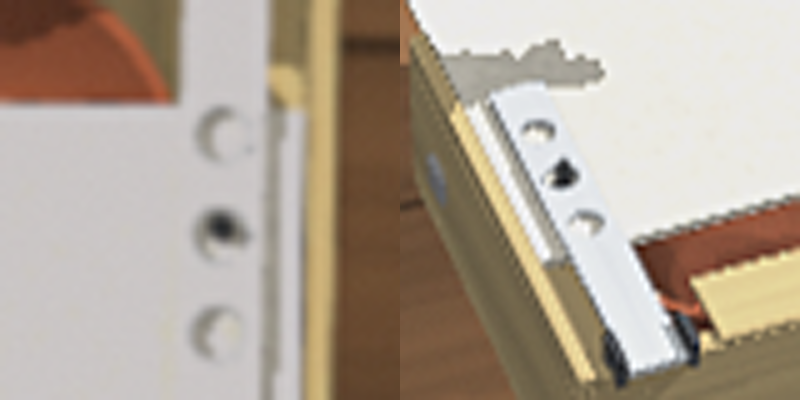

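The peg now stands up through the middle hole, at (222,228) in the top crop and (562,172) in the scene crop. The bar lies flat, and the cover edge didn't move during engagement.

```bash
python3 -c "
from bench import sign_off; print(sign_off())"
```

```text
the job is handed in; nothing more can be done
None
```

The job is done and handed in: the cover is drawn open and the stay lies level, with its middle hole down over the cover's peg. I pressed the shut fingertips on top of the cover (about 7–13 N) and drew it toward the robot. I then swung the stay down at its free end and backed the arm clear, finishing at about 16–17 s.

**Order of work:** with the stay lowered to just above the peg, the top camera showed the cover a few millimetres short. I drew it in two more small moves, about 5 mm in all, again by pressing on the cover. The stay was partly down at that point but not yet over the peg.

**Last checks:**
- **Stay:** it met its stop at fingertip height 0.1164 m, where a level bar's top should be at 0.1165 m, with 4.6 N at the end.
- **Peg:** both cameras show it standing up through the middle hole.
- **Cover:** its far edge read 0.5943 m both before and after the stay came down, so the stay did not move it.
- **Surroundings:** the jar, cup, brush and rib were found where they started, within a few pixels (5 at most), about what the networks scatter.
- **Robot:** it touches nothing.

**Disagreements:** the networks' peg position differed by up to about 12 mm between the two cameras because the bar partly hid it. I relied on the top view through the hole instead.

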